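# Open the data logger's battery hatch by its concealed catch

## Task

Feel along the flat aluminium panel on top of the test rig's data logger, with a light touch, for the flush push plate of the concealed catch and press it in, so that the battery hatch behind the panel springs up. Then push the hatch from underneath, with the outside of the fingers, right over backwards until it stays fully open. Leave the battery lying in its bay, and do not move or pick up the tools and parts around the logger.

Things in the scene. Friction and masses are not known exactly. Their poses are not given: they have to be found in the camera images.
- logger: The data logger, a fixed black bench instrument with aluminium top plates, 230 deep (x) x 420 wide (y) x 90 mm high. Origin: centre of its underside. Its x axis points from the catch panel (robot's side) to the hinge (far side), y runs along the panel, z up. Top faces along x: front rail -115 to -100 mm, catch panel -100 to -40, hatch -38.5 to +53, rear deck +56 to +115 (88 mm high).
- panel_mid (a point): Middle of the visible catch panel, on its top face, 90 mm above the table; axes as the logger's. A flat aluminium plate, 60 mm in x, 200 mm in y, with side plates 1.5 mm higher beyond both ends. Somewhere on its long centre line (x = 0) sits the push plate of the catch, its centre at y from -50 to +50 mm here, different each time: no reading gives it.
- panel_left (a point): Point on the panel's face 50 mm left (+y) of panel_mid. The push plate is bare aluminium like the panel, 37 (x) x 47 mm (y), in a cut-out of 40 x 50 mm, its face 2.5 mm below the panel's. Its centre lies somewhere between here and panel_right.
- panel_right (a point): Point on the panel's face 50 mm right (-y) of panel_mid. A fingertip set down on the panel meets a hard stop at the face; on the push plate it goes 2.5 mm deeper and then feels a spring. All that presses must fit into the cut-out, so closed fingers must be roughly centred on it.
- catch (a joint): How far the push plate is pressed in, in m: 0 at rest, 0.0055 at its stop. A spring returns it: it starts to give at 2.5 N and reaches the stop at 6 N. From 0.004 m the bolt has let go of the hatch.
- hatch (a joint): Opening of the battery hatch in rad: 0 closed and flush, 1.95 fully open at its stop. Once the catch is pressed, two spring pins lift it within about half a second to about 1.0, where it waits; it does not latch again. Damped hinge: beyond 1.57 (upright) it sinks to its stop by its own weight and stays; let go before that it sinks back to about 1.0.
- hatch_edge (a point): Middle of the hatch's free edge. The hatch is an aluminium plate, 91 mm from hinge to free edge, 190 mm wide (y), 4 mm thick, 0.22 kg, with a steel hook under the middle of the free edge (24 mm wide, down to 20 mm below the plate). Closed, this edge lies 32 mm beyond the middle line of the panel; sprung up, about 75 mm above and 75 mm beyond.
- hinge_mid (a point): Middle of the hatch's hinge line, 88 mm above the table, 124 mm beyond the middle line of the panel (+x of the logger). The hinge runs along the logger's y.
- battery_mid (a point): Centre of the loose battery pack, 50 x 130 x 30 mm, 0.38 kg, lying on the floor of the bay under the hatch; its top is 30 mm below the panel's face.
- dish_mid (a point): Centre of a glass dish with cap screws in it, 90 mm across, 16 mm high, standing on the table in front of the logger.
- cutters_mid (a point): Middle of a pair of side cutters with yellow handles, 135 x 46 mm, 12 mm high, lying on the table left of the logger.
- lens_mid (a point): Centre of a black camera lens, 42 mm across, 56 mm high, standing on the table right of the logger.
- test_mass_mid (a point): Close to the centre (30 mm up) of a steel test mass with a small knob, 42 mm across, 64 mm high, standing on the table in front of the logger.

How it is judged:
By the outcome, as a careful person would: the job done as asked, in the order asked, and still so for the second after the job is handed in, with the robot touching nothing.
It also fails if it takes over 48 s, if anything falls off the work surface, if the arm or the gripper's body presses on something with over 40 N, if the wrist force passes 120 N, or if a joint passes its speed limit or range.

## Robot

A 6-joint arm with a two-finger parallel gripper is mounted at the origin on the work surface. World frame = base frame: x ahead of the robot, y to its left, z up, the work surface at z = 0. Lengths are in mm, angles in degrees, forces in N, time in s.
With the tool pointing down it reaches from about 350 to 850 mm from the base axis. Payload 8.1 kg.
Tool frame: the origin (TCP) lies midway between the tips of the shut fingers; the grasp point (between the pads) lies 19 mm behind it (r.grasp_offset is the distance from the TCP to the grasp point, in mm); z points along the fingers, x is the direction in which the jaws open and shut, and the axes are right-handed (so a half turn about z gives the same grasp; the last joint's range is limited). The gripper opens to 85 mm and grips with 20 to 120 N. Pads are 22 mm wide; open, the fingers measure 114 mm over their backs; the gripper's body (76 mm by 85 mm) begins 54 mm behind the grasp point. The pads swing forward as they close: fully open they stand 13 mm farther back than shut.
Start: joints at [-75.653, 7.471, 85.268, -0, 87.261, -4.893], TCP at [197.735, -566.486, 231.292] pointing down, gripper open.
Joint ranges: [-169.43, 169.43], [-51.17, 129.36], [1.28, 143.12], [-76.62, 256.62], [0, 156.53], [-152.29, 152.29]. Speed limits (degrees/s): [136.94, 136.94, 159.86, 180, 180, 180].

## Interface

Orientations are given as [roll, pitch, yaw] about the fixed x, y, z axes, in that order (R = Rz(yaw) Ry(pitch) Rx(roll)).
In Python, from bench import r, optics, hand_in gives the robot as it stands.
- The arm moves only by the shell command python3 -m pendant 'ROWS' [FORCE]. ROWS is JSON, a list of rows, each a list of 5 numbers: the opening, from 0 (shut) to 1 (fully open), then the shift along the tool's x, y, z in mm, then the turn about the tool's z in degrees. A call has 1 to 10 rows; each row shifts and turns the commanded pose from where the row before left it, along the tool's axes as they then stand; what a row does not reach is not made up. A row lasts 1/10 s, in which the tool goes at most 50 mm and 8.59 degrees, less where a joint would pass 70% of its speed; a pose out of reach is approached as far as the arm can. A call with a gripper value outside its range is refused whole. The fingers move at their own pace and stop on an object; FORCE is the grip in N (left out, the last holds). Time passes only in rows, so rows that do not move let the fingers close. It gives the time, the measured TCP pose, the force and the opening at its end, in the units of the state.
- r.sense(): the state, without advancing time (a new reading comes with each control period).
- optics.snapshot(name): name is "scene" or "top"; returns (picture, depth): 420x560x3 uint8, blue, green, red; 420x560 float32, mm along the optical axis (not along the pixel's ray), 0 where there is no reading.
- optics.camera_params(name): a dict with "camera_matrix" (3x3 intrinsics, pixels), "eye" and "orientation" of the camera in the world. Camera axes: x right, y down, z forward; pixel columns grow to the right and rows downward; lengths in mm; the calibration is good to about 2 mm. A picture is of the moment at which its call begins. camera_params takes no time and is no camera call.
- hand_in(): hands the job in, once; it reports no verdict.
Trained networks look in the newest picture that a camera, given by its name, has taken for a name from the list of things; names that differ only in an ending like _2 or _b are one class to them, and where a whole thing is asked for, a point or a joint stands for the part that bears it (a point fixed in the world has none). Each returns a list of dicts, best first, with "score" (0 to 1); they miss things now and then, are a little off and sometimes report something else, mostly with a low value. They report only what shows in the picture. A call takes as long as a camera call.
- optics.search_frame(camera, query): "at" ([x, y, z] in mm, in world coordinates, good to about 4 mm: the middle of the surface that is visible of it).
The state is a dict: "time": time; "joint_pos": joint angles; "qd": joint speeds; "joint_efforts": joint torques, N m; "tool_pos": TCP position; "tcp_rot": TCP orientation; "ft_force": force on the tool from outside, world axes, zero at the start; "wrist_torque": the same for the moment, N m; "finger_gap": finger opening in mm.
Only numpy, scipy, OpenCV 4.12 (cv2) and the standard library are available. Lean on these libraries where they do the work, as an engineer would, in place of code of your own. Each camera call takes 0.05 s, during which the arm holds its last target. There are 200 camera calls.

## Working session

There is one attempt and no reset: what is moved stays moved. The work goes in short steps, Python scripts to look and compute and a shell command to move; the robot and the scene stay as the last step left them, time stands still between calls to the robot, and variables do not carry over. Pictures are saved under pics/ and viewed, about 8 in all and at most 12, crops included, and the job is handed in when it is done.

```bash
ls; mkdir -p pics
python3 - <<'E'
from bench import r,optics
import cv2,numpy as np
for n in("scene","top"):
    p,d=optics.snapshot(n); cv2.imwrite(f"pics/{n}0.png",p); np.save(f"pics/{n}0.npy",d)
    c=optics.camera_params(n); print(n,c)
for q in["logger","panel_mid","panel_left","panel_right","hatch_edge","hinge_mid","dish_mid","test_mass_mid","lens_mid","cutters_mid"]:
    for n in("top","scene"):
        print(q,n,[(np.round(a["at"]),round(a["score"],2)) for a in optics.search_frame(n,q)[:2]])
s=r.sense();print(s)
E
```

```text
pics
scene {'camera_matrix': array([[394.70274103,   0.        , 282.43405887],
       [  0.        , 394.70274103, 206.36186332],
       [  0.        ,   0.        ,   1.        ]]), 'eye': array([ 962.33672604, -172.96433064,  783.52876988]), 'orientation': array([-142.96011939,   -0.69263624,   64.31175445])}
top {'camera_matrix': array([[509.69430966,   0.        , 277.18992739],
       [  0.        , 509.69430966, 211.54720807],
       [  0.        ,   0.        ,   1.        ]]), 'eye': array([ 317.24622013,   63.6250776 , 1430.84740283]), 'orientation': array([-1.72429933e+02,  2.82378354e-02, -8.91346014e+01])}
logger top [(array([556., -18.,  90.]), 0.93)]
logger scene [(array([596., -57.,  89.]), 0.72)]
panel_mid top [(array([473.,   9.,  88.]), 0.58), (array([561., -13.,  93.]), 0.57)]
panel_mid scene [(array([593., -57.,  92.]), 0.71)]
panel_left top [(array([560., -20.,  88.]), 0.96)]
panel_left scene [(array([590., -55.,  92.]), 0.95)]
panel_right top [(array([559., -18.,  86.]), 0.7)]
panel_right scene [(array([594., -54.,  85.]), 0.56)]
hatch_edge top [(array([550., 2
[... 680 characters left out ...]
589., -58.,  86.]), 0.19)]
{'time': 1.1, 'joint_pos': array([-7.56528517e+01,  7.46947515e+00,  8.52670397e+01,  6.28654116e-04,
        8.72621671e+01, -4.89229947e+00]), 'qd': array([ 0.0469176 ,  0.10243605, -0.06972291, -0.15446882, -0.02591046,
       -0.01719389]), 'joint_efforts': array([-1.49205811e-03, -5.69328940e+01, -5.00870633e+01, -5.89304927e-04,
        1.33946087e-03, -5.25404232e-05]), 'tool_pos': array([ 197.74430889, -566.48576297,  231.31716124]), 'tcp_rot': array([-1.79999487e+02, -1.36674808e-03, -7.07605822e+01]), 'ft_force': array([-0.53389223, -0.4570284 ,  0.14782132]), 'wrist_torque': array([ 0.02552734, -0.01030716,  0.0406469 ]), 'finger_gap': 85.42885114174781}
```

View pics/top0.png

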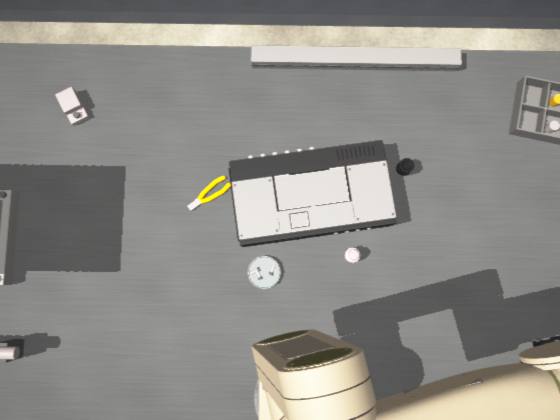

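View pics/scene0.png

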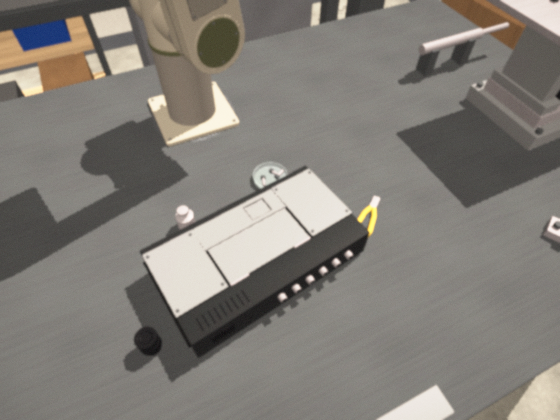

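The top view shows the logger at about (230–396, 142–244), rotated about 8°. There is a faint square at (299, 219), probably the push plate. The scene view agrees, with the square at (257, 209). Next I'll get the logger's precise pose from an enlarged crop.

Run:
```python
import cv2
p=cv2.imread("pics/top0.png")[130:255,220:410]
cv2.imwrite("pics/c1.png",cv2.resize(p,None,fx=4,fy=4,interpolation=cv2.INTER_CUBIC))
```

```text
(no output)
```

View pics/c1.png

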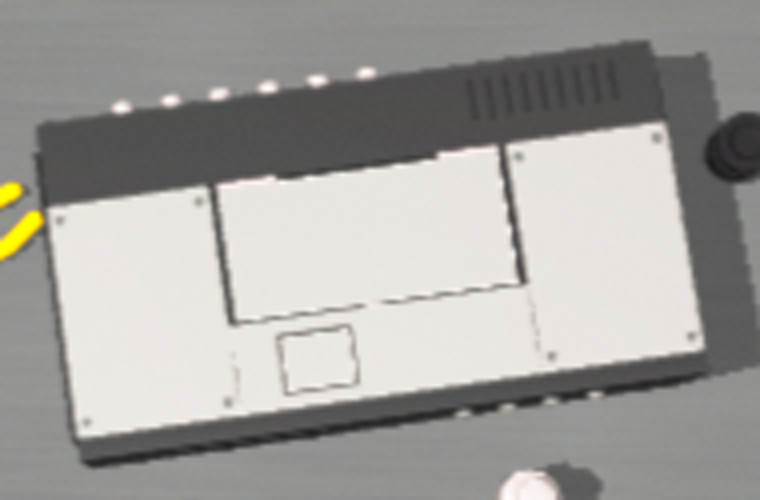

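The crop shows the hatch corners at (233,323), (524,284), (500,147), (214,185) and the push plate outline at (318,360). I'll fit the logger pose to these.

```bash
cat > h.py <<'E'
import numpy as np
from scipy.spatial.transform import Rotation as R
from bench import optics
def ray(n,u,v,z):
    c=optics.camera_params(n);K=c["camera_matrix"]
    d=R.from_euler("xyz",c["orientation"],degrees=True).as_matrix()@np.linalg.solve(K,[u,v,1.])
    e=c["eye"];return e+d*(z-e[2])/d[2]
E
python3 - <<'E'
from h import *
L=np.array([[-38.5,95],[-38.5,-95],[53,-95],[53,95],[-100,205],[-100,-205]])
C=[(233,323),(524,284),(500,147),(214,185),(78,438),(703,350)]
g=lambda c,z=90:ray("top",220+(c[0]-1.5)/4,130+(c[1]-1.5)/4,z)[:2]
W=np.array([g(c) for c in C]);print(W.round(1))
from scipy.optimize import least_squares
def T(p,L):
    c,s=np.cos(p[2]),np.sin(p[2]);return p[:2]+L@np.array([[c,s],[-s,c]])
o=least_squares(lambda p:(T(p,L)-W)[:4].ravel(),[550,-10,-.1]);p=o.x
print(p,np.degrees(p[2]),(T(p,L)-W).round(1))
c,s=np.cos(p[2]),np.sin(p[2])
print("plate in panel frame",(np.array([[c,s],[-s,c]])@(g((318,360),88)-p[:2]))+[70,0], "world",g((318,360),88))
print("panel_mid",T(p,np.array([[-70,0]])),"hinge",T(p,np.array([[54,0]])))
E
```

```text
[[ 498.6   65.2]
 [ 527.7 -128. ]
 [ 620.5 -112.2]
 [ 591.6   79.3]
 [ 420.6  166.2]
 [ 485.2 -246.4]]
[ 5.52423312e+02 -2.50161069e+01  1.51335957e-01] 8.670911650963633 [[ 1.5 -2.1]
 [ 1.   3.2]
 [-1.3  1.3]
 [-1.1 -2.4]
 [ 2.1 -3.6]
 [-0.7  3.6]]
plate in panel frame [-1.54520355 44.80181998] world [474.94155535   8.48757288]
panel_mid [[483.22337363 -35.56923378]] hinge [[605.80612216 -16.87512338]]
```

```bash
python3 -m pendant '[[0,0,0,0,5.3],[0,0,0,0,5.27],[0,-38,-26,0,0],[0,-38,-26,0,0],[0,-38,-26,0,0],[0,-38,-26,0,0],[0,-38,-26,0,0],[0,-38,-26,0,0],[0,-38,-26,0,0],[0,-38,-26,0,0]]' 20
```

```text
time: 2.1
tool_pos: [358.0, -233.0, 231.6]
tcp_rot: [-180.0, -0.0, -81.4]
ft_force: [0.1, -0.1, 0.7]
finger_gap: -0.0
```

```bash
python3 -m pendant '[[0,-38,-26,0,0],[0,-38,-26,0,0],[0,-38,-26,0,0],[0,-38,-26,0,0],[0,-38,-26,10,0],[0,-32,-24,20,0],[0,0,0,20,0],[0,0,0,20,0],[0,0,0,0,0],[0,0,0,0,0]]'
```

```text
time: 3.1
tool_pos: [476.1, 8.0, 161.5]
tcp_rot: [180.0, 0.0, -81.3]
ft_force: [0.4, 0.2, 0.7]
finger_gap: -0.3
```

```bash
python3 -m pendant '[[0,0,0,20,0],[0,0,0,20,0],[0,0,0,20,0],[0,0,0,6,0],[0,0,0,2,0],[0,0,0,1,0],[0,0,0,1,0],[0,0,0,0.5,0],[0,0,0,0,0]]'
```

```text
time: 4.0
tool_pos: [476.6, 8.1, 91.3]
tcp_rot: [-180.0, -0.0, -81.3]
ft_force: [-0.7, 0.1, 0.3]
finger_gap: -0.1
```

```bash
python3 -m pendant '[[0,0,0,0.5,0],[0,0,0,0.5,0],[0,0,0,0.5,0],[0,0,0,0.5,0],[0,0,0,0,0]]'
```

```text
time: 4.5
tool_pos: [476.2, 8.1, 88.6]
tcp_rot: [180.0, 0.0, -81.3]
ft_force: [0.5, -0.5, -0.3]
finger_gap: 0.0
```

```bash
python3 -m pendant '[[0,0,0,0.5,0],[0,0,0,0.5,0],[0,0,0,0.5,0],[0,0,0,0,0]]'
```

```text
time: 4.9
tool_pos: [476.3, 8.1, 87.4]
tcp_rot: [180.0, -0.0, -81.3]
ft_force: [-1.8, 0.5, 2.1]
finger_gap: 0.4
```

The fingertip passed the panel's 90 mm face and met a spring at about 87.5 mm, so it's on the push plate. Now I'll press it in.

```bash
python3 -m pendant '[[0,0,0,1,0],[0,0,0,1,0],[0,0,0,1,0],[0,0,0,1,0],[0,0,0,0.8,0],[0,0,0,0,0]]'
```

```text
time: 5.5
tool_pos: [476.4, 8.1, 82.5]
tcp_rot: [-180.0, -0.0, -81.3]
ft_force: [-3.5, 0.6, 6.5]
finger_gap: -0.1
```

Now I'll withdraw straight up, 62 mm, while the hatch springs up, then look.

```bash
python3 -m pendant '[[0,0,0,-5,0],[0,0,0,-5,0],[0,0,0,-13,0],[0,0,0,-13,0],[0,0,0,-13,0],[0,0,0,-13,0],[0,0,0,0,0],[0,0,0,0,0]]'
python3 - <<'E'
from bench import optics
import cv2,numpy as np
p,d=optics.snapshot("scene"); cv2.imwrite("pics/s1.png",p)
print(optics.search_frame("scene","hatch_edge")[:2])
E
```

```text
time: 6.3
tool_pos: [476.6, 8.0, 145.0]
tcp_rot: [-179.9, -0.0, -81.3]
ft_force: [0.0, 0.3, 0.2]
finger_gap: -0.0
[{'at': [575.5, -28.7, 128.0], 'score': 0.95}, {'at': [641.6, -286.9, 54.7], 'score': 0.28}]
```

View pics/s1.png

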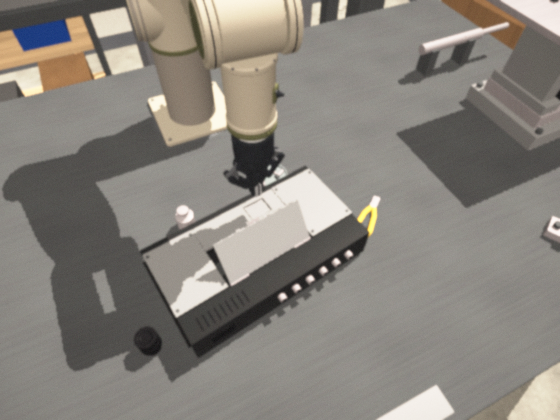

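The hatch is up at about 1.0 rad, its free edge running (215,243) to (300,205), and the fingers stand in front of it. I'll push it over at the fingers' current y, which is clear of the hook.

```bash
python3 -m pendant '[[0,0,-16,5,0],[0,0,-20,0,0],[0,0,-16,0,0],[0,0,-8,0,0],[0,0,-5,0,0],[0,0,-5,0,0],[0,0,-5,0,0],[0,0,-5,0,0]]'
```

```text
time: 7.2
tool_pos: [555.5, 20.1, 139.5]
tcp_rot: [-180.0, 0.0, -81.3]
ft_force: [-1.6, 0.1, 0.2]
finger_gap: -0.5
```

```bash
python3 -m pendant '[[0,0,-5,0,0],[0,0,-5,0,0],[0,0,-5,0,0],[0,0,-5,0,0],[0,0,-5,0,0],[0,0,-5,0,0],[0,0,-5,0,0],[0,0,-5,0,0]]'
```

```text
time: 8.0
tool_pos: [595.3, 26.2, 139.3]
tcp_rot: [180.0, 0.0, -81.3]
ft_force: [0.3, -0.4, -0.2]
finger_gap: -0.1
```

```bash
python3 -m pendant '[[0,0,-4,0,0],[0,0,-4,0,0],[0,0,-3,0,0],[0,0,0,0,0],[0,0,0,0,0]]'
python3 - <<'E'
from bench import optics
import cv2
p,d=optics.snapshot("scene"); cv2.imwrite("pics/s2.png",p)
E
```

```text
time: 8.5
tool_pos: [605.5, 27.8, 139.2]
tcp_rot: [180.0, 0.0, -81.3]
ft_force: [-1.3, -1.6, -1.0]
finger_gap: 0.6
```

View pics/s2.png

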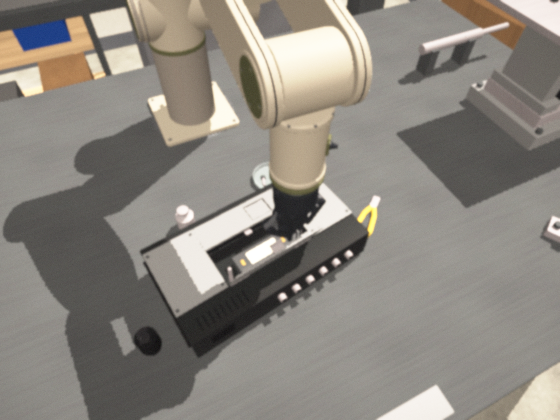

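The hatch shows almost edge-on as a thin line from (230,285) to (325,230), leaning towards the camera. The battery is visible in the bay at (262,255). I'll retract and check that the hatch stays open.

```bash
python3 -m pendant '[[0,0,15,0,0],[0,0,25,0,0],[0,0,25,-10,0],[0,0,30,-30,0],[0,0,30,-30,0],[0,20,40,-20,0],[0,20,40,0,0],[0,0,40,0,0],[0,0,0,0,0],[0,0,0,0,0]]'
python3 - <<'E'
from bench import optics
from h import *
import cv2
p,d=optics.snapshot("top"); cv2.imwrite("pics/t3.png",cv2.resize(p[120:300,200:430],None,fx=3.4,fy=3.3,interpolation=cv2.INTER_CUBIC))
p,d2=optics.snapshot("scene"); 
for n in("top","scene"):
  for q in("hatch_edge","battery_mid","dish_mid","test_mass_mid","lens_mid","cutters_mid"): print(n,q,[(np.round(a["at"]),round(a["score"],2)) for a in optics.search_frame(n,q)[:1]])
# hatch plate angle from depth
pts=[]
for n,dd in(("top",d),("scene",d2)):
    c=optics.camera_params(n);v,u=np.mgrid[:420,:560]
    P=np.linalg.solve(c["camera_matrix"],np.stack([u.ravel(),v.ravel(),np.ones(u.size)]))*dd.ravel()
    W=(R.from_euler("xyz",c["orientation"],degrees=True).as_matrix()@P).T+c["eye"]
    a=.1513;M=np.array([[np.cos(a),np.sin(a)],[-np.sin(a),np.cos(a)]])
    Lp=(W[:,:2]-[605.8,-16.9])@M.T
    m=(W[:,2]>105)&(abs(Lp[:,1])<85)&(abs(Lp[:,0])<100)
    q=np.c_[Lp[m],W[m,2]-88]; print(n,len(q))
    if len(q): k=np.argsort(q[:,2]); print(q[k[::max(1,len(k)//8)]].round())
    m=q[:,2]>0
    if len(q): print("hatch angle median",np.median(np.arctan2(q[:,2],-q[:,0])))
E
```

```text
time: 9.55
tool_pos: [369.8, -49.0, 230.2]
tcp_rot: [-179.8, -0.1, -81.4]
ft_force: [0.8, 0.1, 0.6]
finger_gap: 0.2
top hatch_edge [(array([616., -18., 141.]), 0.97)]
top battery_mid []
top dish_mid [(array([333., 101.,   2.]), 0.77)]
top test_mass_mid []
top lens_mid [(array([ 628., -281.,   54.]), 0.7)]
top cutters_mid [(array([549., 263.,  13.]), 0.67)]
scene hatch_edge [(array([624., -18., 158.]), 0.79)]
scene battery_mid [(array([558., -34.,  58.]), 0.8)]
scene dish_mid [(array([325., 101.,   5.]), 0.61)]
scene test_mass_mid [(array([604., -57.,  90.]), 0.75)]
scene lens_mid [(array([ 643., -289.,   57.]), 0.9)]
scene cutters_mid [(array([548., 273.,  10.]), 0.87)]
top 1211
[[  2. -64.  17.]
 [  3.   1.  27.]
 [ 11. -23.  37.]
 [ 17.  71.  48.]
 [ 14. -22.  61.]
 [ 20. -40.  69.]
 [ 28. -82.  76.]
 [ 10.  -9.  84.]
 [ 16.  -4.  94.]]
hatch angle median 1.8633325800996965
scene 739
[[  8. -27.  17.]
 [ 17. -21.  41.]
 [ 19.  21.  65.]
 [ 18.  -9.  68.]
 [ 22.   1.  75.]
 [ 17.  -0.  79.]
 [ 32. -66.  85.]
 [ 31.  32.  86.]
 [ 14.   8.  92.]]
hatch angle median 1.9303056890480865
```

View pics/t3.png

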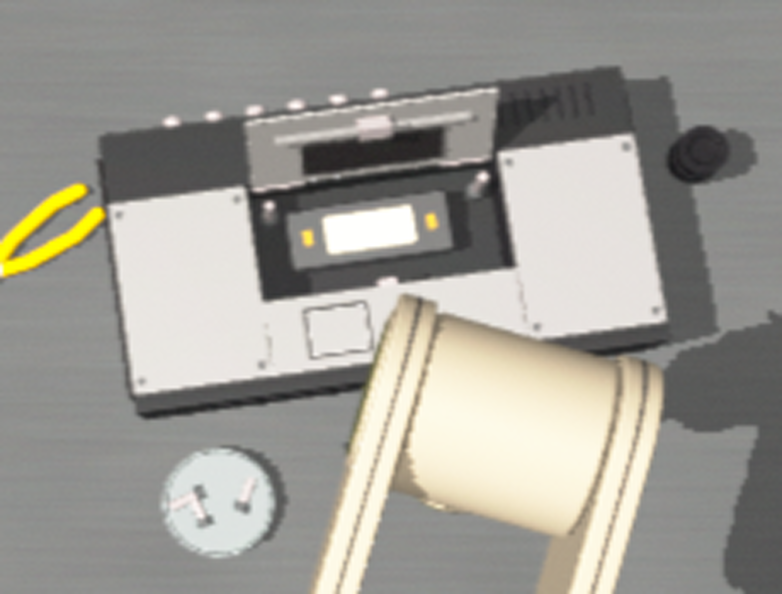

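The hatch leans back past upright at about 1.9 rad, with the battery at (370,228) still in its bay. I'll wait a second, check again and hand in.

```bash
python3 -m pendant '[[0,0,0,0,0],[0,0,0,0,0],[0,0,0,0,0],[0,0,0,0,0],[0,0,0,0,0],[0,0,0,0,0],[0,0,0,0,0],[0,0,0,0,0],[0,0,0,0,0],[0,0,0,0,0]]'
python3 - <<'E'
from bench import optics,hand_in,r
optics.snapshot("scene");optics.snapshot("top")
for n in("top","scene"): print(optics.search_frame(n,"hatch_edge")[:1])
print(r.sense()["ft_force"]);print(hand_in())
E
```

```text
time: 11.25
tool_pos: [369.6, -48.7, 229.5]
tcp_rot: [180.0, 0.0, -81.3]
ft_force: [-0.7, 0.2, -0.4]
finger_gap: 0.2
[{'at': [615.5, -14.7, 140.2], 'score': 0.8}]
[{'at': [623.7, -15.5, 158.6], 'score': 0.56}]
[0.33365616 0.19502614 0.57683161]
the job is handed in; nothing more can be done
None
```

The hatch is fully open and the job is handed in, after about 11 s of the 48 s allowed.

- **Catch:** The camera picture showed a faint outline of the push plate, about 44 mm left of panel_mid. I went straight there rather than feeling along the whole panel. The fingertip passed the 90 mm face and met a spring at about 87.5 mm. I pressed to 82.5 mm with about 6.5 N, and the hatch sprang up.
- **Hatch:** I pushed it over from underneath with the outside of the closed fingers, clear of the hook. Wrist force read at most about 2.5 N at the end of each push move.
- **Last checks:**
  - The depth images put the hatch at about 1.86 rad (top camera) and 1.93 rad (scene camera), against the 1.95 rad stop.
  - The hatch edge had not moved more than 4 mm over a second later.
  - The battery is in its bay, and the dish, lens and cutters are where they started, within about 4 mm.
  - The arm touches nothing, with about 0.7 N on the wrist, which is sensor noise.
- **Not confirmed:** I could not check the test mass at the end. The arm hid it from the top camera, and the scene camera's detection of it was false, as it pointed at the logger. The gripper kept well clear of it throughout, and it stood in its place in the mid-task pictures.

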